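# Press a square into a frame corner until both rails sit flush

### The arm

A 6-joint arm with a two-finger parallel gripper is mounted at the origin on a cart in front of the work surface, level with it; the furniture and walls round the work are solid. World frame = base frame: x ahead of the robot, y to its left, z up, the work surface at z = 0. Lengths are in m, angles in degrees, forces in N, time in s.
With the tool pointing down it reaches from about 0.4 to 0.825 m from the base axis. Payload 7 kg.
Tool frame: the origin (TCP) lies at the very end of the fingers, on their centre line; the grasp point (between the pads) lies hold_point_z behind it (hold_point_z is the distance from the TCP to the grasp point, in m); z points along the fingers, y is the direction in which the jaws open and shut (so a half turn about z gives the same grasp; the last joint's range is limited). The gripper opens to 88 mm and grips with 3 to 60 N. Pads are 19 mm wide; open, the fingers measure 130 mm over their backs; the gripper's body (78 mm by 193 mm) begins 47 mm behind the grasp point.
Start: joints at [-51.159, 20.546, 0.682, 0, -70.136, -16.507], TCP at [0.256, -0.624, 0.227] pointing down, gripper open.
Joint ranges: [-176.03, 176.03], [-82.01, 121.73], [-58.28, 71.71], [-173.87, 95.51], [-174.79, -0.11], [-173.66, 173.66]. Speed limits (degrees/s): [136.94, 136.94, 172.46, 180, 180, 180].

### API

Orientations are given as [roll, pitch, yaw] about the fixed x, y, z axes, in that order (R = Rz(yaw) Ry(pitch) Rx(roll)).
In Python, from plant import get_obs, snapshot, close_job, hold_point_z gives the robot as it stands. The module is installed in compiled form; this text tells all that it offers.
- The arm moves only by the tool jog_arm, never from a script. Its argument "commands" is a list of rows, each a list of 4 numbers: the shift along the world's x, y, z in mm, then the turn about the world's z in degrees. In form: [[x, y, z, turn], ...]. A call has exactly 10 rows; each row shifts and turns the commanded pose from where the row before left it; what a row does not reach is not made up. A row lasts 1/12 s, in which the tool goes at most 41.7 mm and 7.16 degrees, less where a joint would pass 70% of its speed; a pose out of reach is approached as far as the arm can. A call is refused whole if a number of a shift passes 41.7 or a number of a turn 7.16, either way. A call with a gripper value outside its range is refused whole. "fingers" is the finger opening in mm, from 0 to 87.6, set as the call begins (left out, the last holds). The fingers move at their own pace and stop on an object; the grip force is fixed at half the most. Time passes only in rows, so rows that do not move let the fingers close, or fill a call up. It gives the time, the measured TCP pose, the force and the opening at its end, in the units of the state.
- get_obs(): the state, without advancing time (a new reading comes with each control period).
- snapshot(name): name is "side" or "top" or "wrist"; returns a dict with "image" (400x640x3 uint8, red, green, blue), "fov_y" (degrees; the focal length in pixels is half the picture's height over the tangent of half this angle, whatever the lens; pixels are square), "cx", "cy" (the principal point, pixels), "dist_coeffs" ([k1, k2, p1, p2, k3] as OpenCV has them; the pictures are not rectified), "rvec" (rotation vector, rad) and "tvec" (3), from world to camera coordinates, as OpenCV has them; the wrist camera has in their place "mount" (4x4, takes a point from camera to tool coordinates, whose origin is the TCP and whose axes are the flange's). Camera axes: x right, y down, z forward; pixel columns grow to the right and rows downward; lengths in m; the calibration is good to about 2 mm. A picture is of the moment at which its call begins: read the wrist's pose just before it. There is no depth.
- close_job(): hands the job in, once; it reports no verdict.
The state is a dict: "clock": time; "joint_pos": joint angles; "qvel": joint speeds; "tau": joint torques, N m; "tool_pos": TCP position; "orientation": TCP orientation; "force": force on the tool from outside, world axes, zero at the start; "moment": the same for the moment, N m; "opening": finger opening in m.
Only numpy, scipy, OpenCV 4.12 (cv2) and the standard library are available. Lean on these libraries where they do the work, as an engineer would, in place of code of your own. Each camera call takes 0.05 s, during which the arm holds its last target.

### The job

The swinging rail of the small frame leans inwards. Take the steel square from the tray by its grip bar, press it gently into the inside corner so that it lies flush, without a gap, against both rails and the swinging rail is brought square, and keep it pressed on both faces for about a second. Then lay the square flat back in the tray; leave the swinging rail at right angles and everything else where it is.

Things in the scene. Friction and masses are not known exactly. Their poses are not given: they have to be found in the camera images.
- square_grip (a point): Grip point of the loose steel square: on the axis of its black upright grip bar (40 mm long in the square's x, 14 mm thick in its y, from 22 to 66 mm above the underside), 50 mm above the underside. Axes are the square's: z up, the two outer faces of the L look to +x and +y. Heel (outer corner) at +45 mm in x, +36 mm in y from here.
- square_heel (a point): Heel (outer corner) of the square at the level of its underside; same axes. One leg runs from it 110 mm towards -x (outer face looks to +y), the other 110 mm towards -y (outer face looks to +x). The last 5 mm at the heel are relieved.
- square: The whole square, 0.2 to 0.33 kg: a flat-lying steel L, legs 110 mm long outside, 22 mm wide and 22 mm high, a web inside the corner carrying the grip bar. Origin on the underside, straight below the grip point; same axes.
- corner_frame: The frame's flat base plate, 220 x 220 mm, 10 mm thick, fixed to the bench; origin under its centre. Its x runs along the fixed rail.
- inside_corner (a point): Nominal inside corner of the frame, on the plate's top (10 mm above the bench), z up. Fixed rail's inside face: plane y = 0, from -8 to -162 mm in x. Swinging rail's inside face when square: plane x = 0, from here to -140 mm in y. Each may really be off by up to 7 mm either way (slots). The square belongs at x < 0, y < 0, axes parallel, pressed towards +y and +x.
- fixed_rail: The two slots in the plate for the fixed rail (origin and axes as corner_frame). The rail is bolted tight in them, exactly along x but up to 7 mm off the nominal plane in y: feel for it. Both rails are smooth 30 x 30 mm aluminium profile, tops 40 mm above the bench (bolts up to 7 mm more). Press with about 8 to 14 N; over 25 N spoils it.
- swing_rail (a joint): Angle of the swinging rail (rad): 0 is square to the fixed rail, positive leans inwards (free end towards -x of inside_corner; starts 0.08 to 0.15), can overshoot to -0.12. Pivot bolt 15 mm behind its inside face, up to 7 mm off nominal in x; friction 0.3 Nm (3 N at 100 mm), stays where left. Push it only with the square, 8 to 14 N; over 25 N spoils it.
- steel_tray: Shallow steel instrument tray, 163 x 243 mm, fixed to the bench, rim 20 mm high, floor 2 mm thick; origin under its centre, long side along its y. The square lies in its +y half.
- pinch_clamp_w: Small white pinch clamp, 17 x 42 x 28 mm, loose in the -y end of the tray; to be left alone.
- y_connector: Small Y-shaped tube connector, 54 x 50 x 10 mm, loose in the -y end of the tray; to be left alone.
- ferrule: Steel pipe ferrule, 50 mm wide, 30 mm high, loose on the bench between tray and frame; to be left alone.
- timer: Bench timer, 66 x 66 x 18 mm, loose on the bench between tray and frame; to be left alone.

How it is judged:
By the outcome, as a careful person would: the job done as asked, in the order asked, and still so for the second after the job is handed in, with the robot touching nothing.
It also fails if it takes over 72 s, if anything falls off the work surface, if the arm or the gripper's body presses on something with over 40 N, if the wrist force passes 120 N, or if a joint passes its speed limit or range.

## Working session

There is one attempt and no reset: what is moved stays moved. The work goes in short steps, Python scripts to look and compute and a tool call to move; the robot and the scene stay as the last step left them, time stands still between calls to the robot, and variables do not carry over. Pictures are saved under pics/ and viewed, and the job is handed in when it is done.

Besides the shell and the picture viewer there is one more tool, called after ">>>" as name(argument=value, ...) on one line, values as JSON. jog_arm: Moves the arm, as the interface text tells. Its arguments: {"type":"object","properties":{"commands":{"type":"array","items":{"type":"array","items":{"type":"number"}}},"fingers":{"type":"number"}},"required":["commands"]}

```bash
mkdir -p pics
cat > h.py <<'E'
import numpy as np, cv2
from plant import get_obs, snapshot, close_job, hold_point_z
from scipy.spatial.transform import Rotation as R
def K(s):
    f=200/np.tan(np.radians(s["fov_y"])/2); return np.array([[f,0,s["cx"]],[0,f,s["cy"]],[0,0,1.]])
def ext(s,o=None):
    # returns R,t world->cam
    if "rvec" in s: return cv2.Rodrigues(np.array(s["rvec"],float))[0],np.array(s["tvec"],float).ravel()
    M=np.array(s["mount"]); T=np.eye(4); T[:3,:3]=R.from_euler('xyz',o["orientation"],degrees=True).as_matrix(); T[:3,3]=o["tool_pos"]
    W=np.linalg.inv(T@M); return W[:3,:3],W[:3,3]
def ray(s,px,z,o=None):
    Rm,t=ext(s,o); u=cv2.undistortPoints(np.array(px,float).reshape(-1,1,2),K(s),np.array(s["dist_coeffs"],float)).reshape(-1,2)
    d=np.c_[u,np.ones(len(u))]@Rm; c=-Rm.T@t
    return c+d*((z-c[2])/d[:,2])[:,None]
def proj(s,P,o=None):
    Rm,t=ext(s,o); return cv2.projectPoints(np.array(P,float).reshape(-1,1,3),cv2.Rodrigues(Rm)[0],t,K(s),np.array(s["dist_coeffs"],float))[0].reshape(-1,2)
E
cat > a.py <<'E'
from h import *
o=get_obs(); print(o, hold_point_z)
for n in ["top","side","wrist"]:
    s=snapshot(n); cv2.imwrite(f"pics/{n}0.png",s["image"][:,:,::-1]); 
    import pickle; pickle.dump((s,o),open(f"{n}0.pkl","wb"))
    print(n,{k:v for k,v in s.items() if k!="image"})
E
python3 a.py
```

```text
{'clock': 0.0, 'joint_pos': array([-5.11605556e+01,  2.05887578e+01,  6.35606295e-01, -2.13587427e-02,
       -7.01359139e+01, -1.65072879e+01]), 'qvel': array([-0.01131852, -0.0728466 ,  0.14182142, -0.03747468, -0.07131764,
        0.06927205]), 'tau': array([-1.58138726e-03, -5.82721639e+01,  2.93051165e+01,  6.99701965e+00,
        6.65083411e-03, -1.55496036e-04]), 'tool_pos': array([ 0.25629084, -0.6239339 ,  0.22566293]), 'orientation': array([ 1.79908900e+02, -6.05804076e-03, -1.57675112e+02]), 'force': array([-0.16291233, -0.06629832,  0.531372  ]), 'moment': array([0.01389552, 0.01231326, 0.00419345]), 'opening': 0.0875861322712849} 0.0188
top {'fov_y': 50.35349848399644, 'cx': 323.26604478609994, 'cy': 203.46576934187064, 'dist_coeffs': array([-0.04616355,  0.        ,  0.        ,  0.        ,  0.        ]), 'rvec': array([ 2.20029396, -2.16513753,  0.12002157]), 'tvec': array([-0.01870313,  0.55628522,  1.19706459])}
side {'fov_y': 42.71662354215364, 'cx': 312.1879451666129, 'cy': 193.88649045415767, 'dist_coeffs': array([-0.13033298,  0.        ,  0.        ,  0.        ,  0.        ]), 'rvec': array([ 0.40256643, -2.61698199,  1.41861369]), 'tvec': array([0.52268926, 0.16596263, 1.07529182])}
wrist {'fov_y': 68.86652500890102, 'cx': 321.33739941933345, 'cy': 203.00033640287683, 'dist_coeffs': array([-0.02306448,  0.        ,  0.        ,  0.        ,  0.        ]), 'mount': array([[ 5.90714191e-04, -9.58623002e-01, -2.84678047e-01,
         7.73511454e-02],
       [ 9.99999808e-01,  6.19323048e-04, -1.04793559e-05,
         7.05052853e-04],
       [ 1.86353427e-04, -2.84677986e-01,  9.58623184e-01,
        -1.58747532e-01],
       [ 0.00000000e+00,  0.00000000e+00,  0.00000000e+00,
         1.00000000e+00]])}
```

View pics/top0.png

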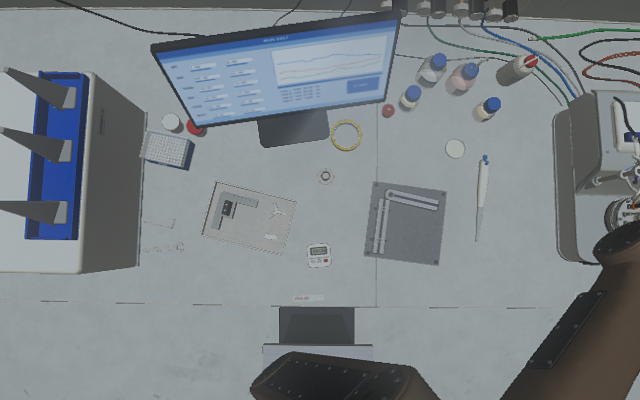

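View pics/side0.png

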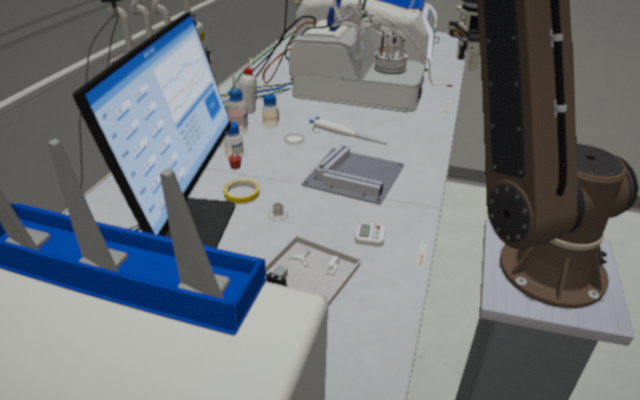

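View pics/wrist0.png

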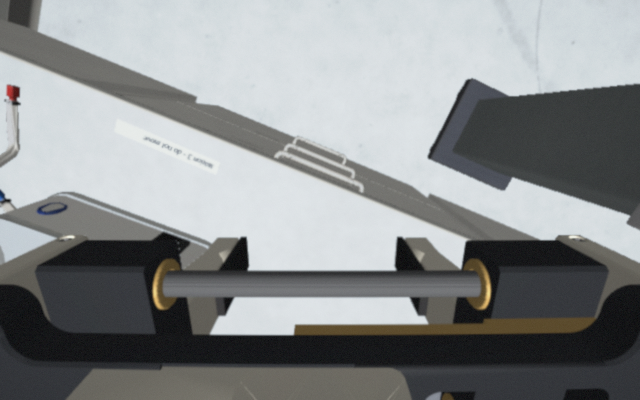

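Top: tray at about (250,217) with the square's heel near (220,193); frame at (405,222); ferrule (326,176), timer (319,255). I'll enlarge the top and side views.

```bash
cat > b.py <<'E'
from h import *
import pickle
s,o=pickle.load(open("top0.pkl","rb")); im=s["image"][:,:,::-1]
a=cv2.resize(im[170:270,195:305],None,fx=5,fy=5,interpolation=cv2.INTER_CUBIC)
b=cv2.resize(im[170:270,355:455],None,fx=5,fy=5,interpolation=cv2.INTER_CUBIC)
cv2.imwrite("pics/tray1.png",a);cv2.imwrite("pics/frame1.png",b)
print(ray(s,[[250,217],[405,222],[326,176],[319,255],[220,193]],0.0))
E
python3 b.py
```

```text
[[ 5.15564931e-01  2.03219408e-01  0.00000000e+00]
 [ 5.08274525e-01 -2.51226018e-01  0.00000000e+00]
 [ 6.40474076e-01 -1.70170051e-02  0.00000000e+00]
 [ 4.08421120e-01 -8.84829561e-05  0.00000000e+00]
 [ 5.84601578e-01  2.93499582e-01  0.00000000e+00]]
```

View pics/tray1.png

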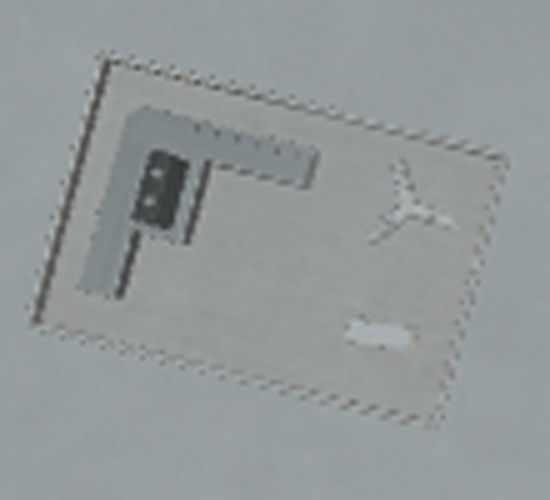

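View pics/frame1.png

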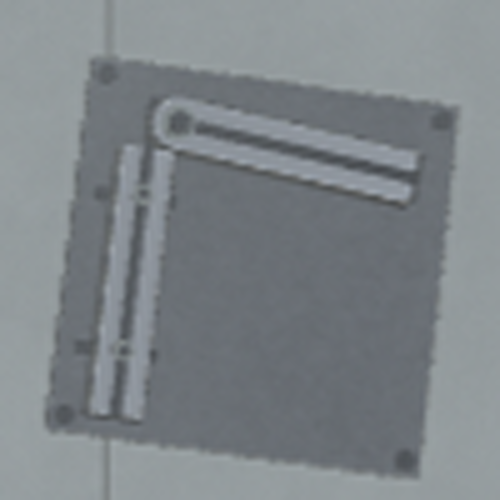

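```bash
cat > c.py <<'E'
from h import *
import pickle
s,o=pickle.load(open("top0.pkl","rb"))
f=lambda L,x,y:(np.array(L)-2)/5+[x,y]
def q(P):
    P=P[:,:2]; print(np.round(P,4),'c',P.mean(0).round(4)); d=np.roll(P,-1,0)-P; print(np.hypot(*d.T).round(4), np.degrees(np.arctan2(d[:,1],d[:,0])).round(1))
q(ray(s,f([(105,60),(505,158),(435,425),(37,322)],195,170),0.02))
q(ray(s,f([(90,60),(458,106),(420,475),(48,430)],355,170),0.01))
q(ray(s,f([(140,107),(318,150),(305,188),(210,160),(120,295),(80,290)],195,170),0.024))
q(ray(s,f([(147,150),(190,158),(172,228),(135,218)],195,170),0.068))
E
python3 c.py
```

```text
[[0.6153 0.303 ]
 [0.5623 0.0701]
 [0.4085 0.1068]
 [0.4633 0.3362]] c [0.5124 0.204 ]
[0.2389 0.1581 0.2359 0.1556] [-102.8  166.6   76.6  -12.3]
[[ 0.6248 -0.1538]
 [ 0.6016 -0.3717]
 [ 0.3856 -0.3472]
 [ 0.4088 -0.1305]] c [ 0.5052 -0.2508]
[0.2192 0.2174 0.218  0.2172] [-96.1 173.5  83.9  -6.1]
[[0.5878 0.2808]
 [0.5647 0.1775]
 [0.5426 0.1843]
 [0.5578 0.2394]
 [0.4795 0.2883]
 [0.4819 0.3113]] c [0.5357 0.2469]
[0.1058 0.0231 0.0571 0.0924 0.0231 0.1102] [-102.6  162.8   74.6  148.    83.9  -16.1]
[[0.5587 0.2663]
 [0.5547 0.2423]
 [0.5156 0.2509]
 [0.5208 0.2715]] c [0.5375 0.2577]
[0.0243 0.0399 0.0213 0.0382] [-99.6 167.6  75.9  -7.9]
```

Frame centre ≈ (0.505,-0.251) yaw ≈ -6°; tray ≈ (0.512,0.204) yaw ≈ -13°; grip ≈ (0.536,0.257). The sizes match what was given. Next I move for a wrist view of the frame.

>>> jog_arm(commands=[[17,19,4,-1.4],[17,19,4,-1.4],[17,19,4,-1.4],[17,19,4,-1.4],[17,19,4,-1.4],[17,19,4,-1.4],[17,19,4,-1.4],[17,19,4,-1.4],[17,19,4,-1.4],[17,19,4,-1.4]])

```text
clock: 0.98
tool_pos: [0.4271, -0.4332, 0.2665]
orientation: [180.0, -0.0, -171.7]
force: [0.5, -1.0, -0.8]
opening: 0.0876
```

>>> jog_arm(commands=[[20,21,4,-1.6],[20,21,4,-1.6],[20,21,4,-1.6],[20,21,4,-1.6],[20,21,4,-1.6],[20,21,4,-1.6],[20,21,4,-1.6],[20,21,4,-1.6],[12,16,0,-1.6],[0,0,0,0]])

```text
clock: 1.82
tool_pos: [0.6005, -0.2475, 0.2978]
orientation: [180.0, -0.0, 174.0]
force: [0.8, -0.2, -0.3]
opening: 0.0876
```

```bash
cat > d.py <<'E'
import sys,pickle
from h import *
n=sys.argv[1]; cam=sys.argv[2] if len(sys.argv)>2 else "wrist"
o=get_obs(); s=snapshot(cam); pickle.dump((s,o),open(n+".pkl","wb")); cv2.imwrite(f"pics/{n}.png",s["image"][:,:,::-1])
print({k:np.round(v,3) for k,v in o.items() if k not in("qvel","tau")})
E
python3 d.py w1
```

```text
{'clock': np.float64(1.817), 'joint_pos': array([-5.2400e+00,  1.6238e+01,  3.7270e+00, -3.5000e-02, -7.7514e+01,
       -9.0750e+01]), 'tool_pos': array([ 0.601, -0.247,  0.298]), 'orientation': array([ 1.79967e+02, -2.50000e-02,  1.74003e+02]), 'force': array([ 0.772, -0.156, -0.267]), 'moment': array([-0.061,  0.052, -0.024]), 'opening': np.float64(0.088)}
```

View pics/w1.png

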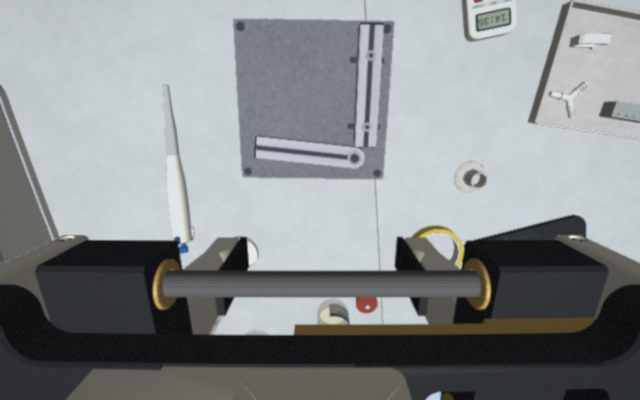

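The wrist view shows the plate at (235..393, 20..180), the fixed rail at columns 357–382, and the swing rail from the pivot at (356,158) to its free end near (255,148). I'll crop it enlarged to measure.

Run:
```python
from h import *
import pickle
s,o=pickle.load(open("w1.pkl","rb")); im=s["image"][:,:,::-1]
cv2.imwrite("pics/w1c.png",cv2.resize(im[10:190,225:405],None,fx=3.3333,fy=3.3333,interpolation=cv2.INTER_CUBIC))
```

```text
(no output)
```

View pics/w1c.png

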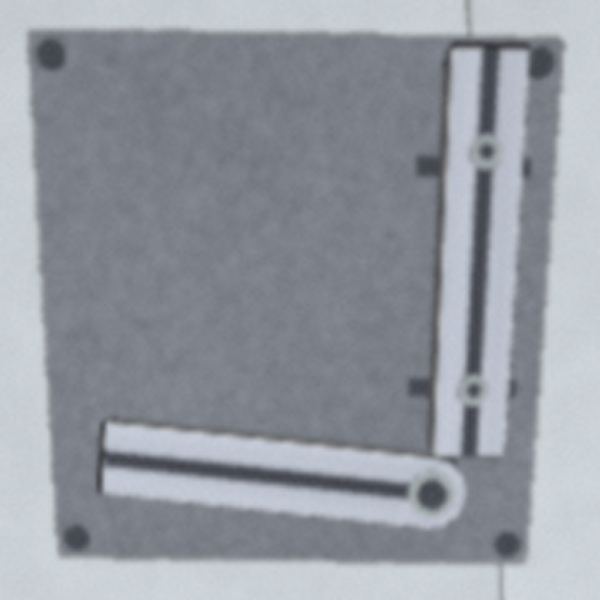

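>>> jog_arm(commands=[[2,38,0,-0.8],[2,40,0,-0.8],[2,40,0,-0.8],[2,40,0,-0.8],[2,40,0,-0.8],[2,40,0,-0.8],[2,40,0,-0.8],[2,40,0,-0.8],[2,40,0,-0.8],[2,40,0,-0.8]])

```text
clock: 2.7
tool_pos: [0.618, 0.1486, 0.2987]
orientation: [-180.0, 0.0, 165.9]
force: [0.8, -1.3, 0.4]
opening: 0.0875
```

>>> jog_arm(commands=[[2,40,0,-0.8],[0,40,0,0],[0,10,0,0],[0,0,-20,0],[0,0,-20,0],[0,0,-20,0],[0,0,-10,0],[0,0,0,0],[0,0,0,0],[0,0,0,0]])

```text
clock: 3.53
tool_pos: [0.6213, 0.2374, 0.23]
orientation: [179.9, 0.1, 165.1]
force: [-0.0, 0.1, 0.8]
opening: 0.0873
```

```bash
python3 d.py w2
```

```text
{'clock': np.float64(3.533), 'joint_pos': array([ 3.76950e+01,  1.94430e+01, -5.00000e-01,  3.50000e-02,
       -6.99580e+01, -1.42587e+02]), 'tool_pos': array([0.621, 0.237, 0.23 ]), 'orientation': array([1.79942e+02, 8.60000e-02, 1.65121e+02]), 'force': array([-0.045,  0.105,  0.78 ]), 'moment': array([-0.018, -0.031,  0.024]), 'opening': np.float64(0.087)}
```

View pics/w2.png

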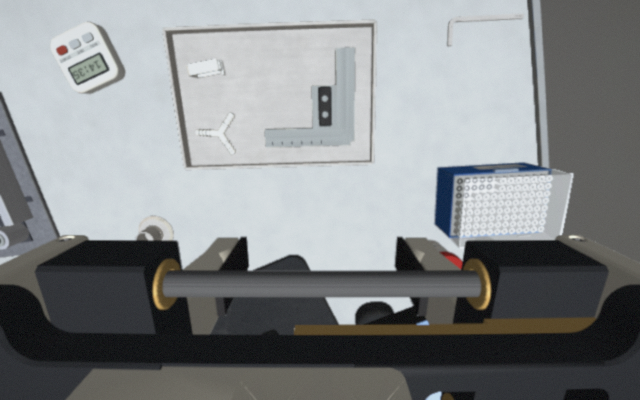

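The square in the tray is at (265–355, 47–147) with its grip bar at (325,106). Measuring both.

```bash
cat > e.py <<'E'
from h import *
import pickle
s,o=pickle.load(open("w1.pkl","rb"))
f=lambda L:(np.array(L)-1.2)/3.3333+[225,10]
def q(n,P):
    P=P[:,:2]; d=np.roll(P,-1,0)-P; print(n,P.round(4).tolist(),'c',P.mean(0).round(4),np.hypot(*d.T).round(4), np.degrees(np.arctan2(d[:,1],d[:,0])).round(2))
q("plate",ray(s,f([(28,30),(565,38),(527,560),(57,555)]),0.01,o))
q("screws",ray(s,f([(51,55),(541,63),(508,544),(77,538)]),0.01,o))
q("fixed in",ray(s,f([(449,47),(433,455)]),0.04,o))
q("fixed out",ray(s,f([(529,47),(505,455)]),0.04,o))
q("swing in",ray(s,f([(105,422),(430,458)]),0.04,o))
q("swing out",ray(s,f([(105,494),(420,527)]),0.04,o))
q("pivot",ray(s,f([(431,493)]),0.043,o))
s,o=pickle.load(open("w2.pkl","rb")); im=s["image"][:,:,::-1]
cv2.imwrite("pics/w2c.png",cv2.resize(im[15:175,160:380],None,fx=3.5,fy=3.5,interpolation=cv2.INTER_CUBIC))
E
python3 e.py
```

```text
plate [[0.383, -0.3447], [0.4088, -0.1273], [0.6241, -0.1531], [0.5989, -0.3713]] c [ 0.5037 -0.2491] [0.2189 0.2169 0.2197 0.2175] [ 83.24  -6.83 -96.59 172.97]
screws [[0.3931, -0.3369], [0.417, -0.1375], [0.6156, -0.1616], [0.592, -0.3606]] c [ 0.5044 -0.2491] [0.2009 0.2001 0.2004 0.2003] [ 83.16  -6.91 -96.78 173.22]
fixed in [[0.4152, -0.179], [0.568, -0.1964]] c [ 0.4916 -0.1877] [0.1538 0.1538] [ -6.5 173.5]
fixed out [[0.4182, -0.1486], [0.5712, -0.1661]] c [ 0.4947 -0.1573] [0.1539 0.1539] [ -6.52 173.48]
swing in [[0.54, -0.3322], [0.5692, -0.1978]] c [ 0.5546 -0.265 ] [0.1375 0.1375] [  77.78 -102.22]
swing out [[0.5698, -0.3372], [0.5981, -0.2042]] c [ 0.584  -0.2707] [0.1359 0.1359] [  78. -102.]
pivot [[0.5835, -0.1987]] c [ 0.5835 -0.1987] [0.] [0.]
```

View pics/w2c.png

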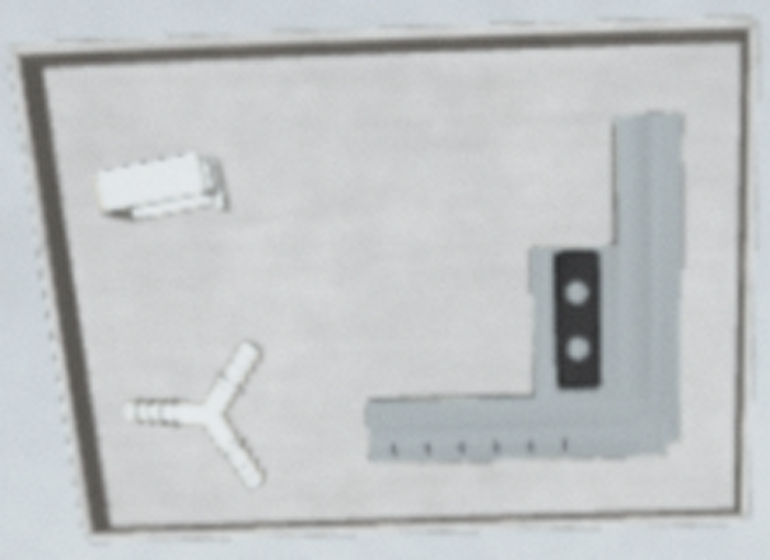

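```bash
cat > e2.py <<'E'
from h import *
import pickle
s,o=pickle.load(open("w2.pkl","rb"))
f=lambda L:(np.array(L)-1.25)/3.5+[160,15]
def q(n,P):
    P=P[:,:2]; d=np.roll(P,-1,0)-P; print(n,P.round(4).tolist(),'c',P.mean(0).round(4),np.hypot(*d.T).round(4), np.degrees(np.arctan2(d[:,1],d[:,0])).round(2))
    return P
q("tray",ray(s,f([(18,52),(752,25),(748,515),(92,532)]),0.02,o))
q("bar",ray(s,f([(555,251),(600,251),(600,388),(557,388)]),0.068,o))
a=q("+y face",ray(s,f([(685,112),(681,425)]),0.024,o))
b=q("+x face",ray(s,f([(369,461),(640,457)]),0.024,o))
q("ends",ray(s,f([(615,116),(685,112),(366,400),(369,461)]),0.024,o))
# heel
A=np.c_[a[1]-a[0],-(b[1]-b[0])]; k=np.linalg.solve(A,b[0]-a[0]); h=a[0]+k[0]*(a[1]-a[0]); print("heel",h)
for y in (-13,-14,-15): 
    c,sn=np.cos(np.radians(y)),np.sin(np.radians(y)); print(y,h-np.array([45*c-36*sn,45*sn+36*c])/1000)
E
python3 e2.py
```

```text
tray [[0.4084, 0.1107], [0.4627, 0.3417], [0.6167, 0.3074], [0.5613, 0.0749]] c [0.5123 0.2087] [0.2373 0.1578 0.239  0.157 ] [  76.79  -12.57 -103.42  166.81]
bar [[0.5168, 0.2623], [0.5202, 0.2751], [0.5581, 0.2654], [0.5547, 0.2528]] c [0.5374 0.2639] [0.0132 0.0391 0.0131 0.0391] [  75.17  -14.33 -104.84  165.88]
+y face [[0.4827, 0.3145], [0.5791, 0.2907]] c [0.5309 0.3026] [0.0992 0.0992] [-13.86 166.14]
+x face [[0.563, 0.1815], [0.5862, 0.2743]] c [0.5746 0.2279] [0.0956 0.0956] [  75.95 -104.05]
ends [[0.4781, 0.2923], [0.4827, 0.3145], [0.5427, 0.187], [0.563, 0.1815]] c [0.5166 0.2438] [0.0227 0.141  0.0209 0.1395] [ 78.26 -64.8  -15.04 127.44]
heel [0.58963104 0.28814456]
-13 [0.53768615 0.26319004]
-14 [0.53725854 0.2641004 ]
-15 [0.53684689 0.26501809]
```

Square yaw ≈ -14.1°, grip ≈ (0.537,0.264). Top view gave y = 0.258, so I'll take a closer wrist view.

>>> jog_arm(commands=[[-9,3.5,-16,0.7],[-9,3.5,-16,0],[-9,3.5,-16,0],[-9,3.5,-16,0],[-9,3,-16,0],[0,0,0,0],[0,0,0,0],[0,0,0,0],[0,0,0,0],[0,0,0,0]])

```text
clock: 4.42
tool_pos: [0.5765, 0.2548, 0.1498]
orientation: [179.9, 0.1, 165.8]
force: [-0.3, 0.1, 0.1]
opening: 0.0876
```

```bash
python3 d.py w3;python3 - <<'E'
from h import *
import pickle
s,o=pickle.load(open("w3.pkl","rb"))
print(proj(s,[[.537,.264,.068],[.5896,.2881,.024]],o))
E
```

```text
{'clock': np.float64(4.417), 'joint_pos': array([ 4.15750e+01,  1.95820e+01, -1.12820e+01,  1.70000e-02,
       -5.90210e+01, -1.45768e+02]), 'tool_pos': array([0.576, 0.255, 0.15 ]), 'orientation': array([1.79913e+02, 7.70000e-02, 1.65816e+02]), 'force': array([-0.311,  0.105,  0.128]), 'moment': array([-0.008,  0.005, -0.007]), 'opening': np.float64(0.088)}
[[319.79153187 163.16567618]
 [355.69228009 200.72801784]]
```

View pics/w3.png

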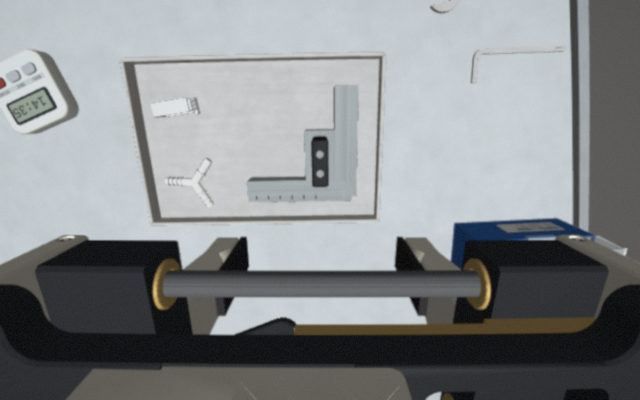

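The bar shows at (319.5,162), close to the predicted (319.8,163). I'll refine it with a mask.

Run:
```python
from h import *
import pickle
s,o=pickle.load(open("w3.pkl","rb")); im=s["image"]; g=im.max(2)
m=(g<75).astype(np.uint8); m[:, :305]=0; m[:,335:]=0; m[:130]=0; m[195:]=0
m=cv2.morphologyEx(m,cv2.MORPH_CLOSE,np.ones((9,9),np.uint8))
c=max(cv2.findContours(m,0,1)[0],key=cv2.contourArea); r=cv2.minAreaRect(c); print(r,cv2.boundingRect(c))
b=cv2.boxPoints(r)
for e in (0,):
    P=ray(s,b,0.068,o)[:,:2]; d=np.roll(P,-1,0)-P; print(P.round(4),P.mean(0),np.hypot(*d.T),np.degrees(np.arctan2(d[:,1],d[:,0])))
# square mask
cl=im[140,346]; print(cl)
```

```text
((319.5, 161.0), (48.0, 15.0), 90.0) (312, 137, 16, 49)
[[0.5149 0.2631]
 [0.5179 0.2748]
 [0.5564 0.2654]
 [0.5533 0.2531]] [0.53564034 0.26409655] [0.01209871 0.03969194 0.01266936 0.03969073] [  75.8415884   -13.83871166 -104.16801158  165.33752981]
[160 169 172]
```

>>> jog_arm(commands=[[-10,2.3,0,0],[-10,2.3,0,0],[-10,2.3,-5,0],[-10,2.3,-15,0],[0,0,-20,0],[0,0,-20,0],[0,0,-17,0],[0,0,0,0],[0,0,0,0],[0,0,0,0]], fingers=50)

```text
clock: 5.3
tool_pos: [0.5356, 0.2643, 0.0725]
orientation: [180.0, 0.0, 165.9]
force: [-0.1, 0.3, 0.5]
opening: 0.05
```

```bash
python3 d.py w4
```

```text
{'clock': np.float64(5.3), 'joint_pos': array([ 4.50130e+01,  2.13670e+01, -2.03600e+01,  2.80000e-02,
       -4.82190e+01, -1.49154e+02]), 'tool_pos': array([0.536, 0.264, 0.073]), 'orientation': array([1.79964e+02, 4.50000e-02, 1.65878e+02]), 'force': array([-0.126,  0.263,  0.467]), 'moment': array([-0.049, -0.056,  0.002]), 'opening': np.float64(0.05)}
```

View pics/w4.png

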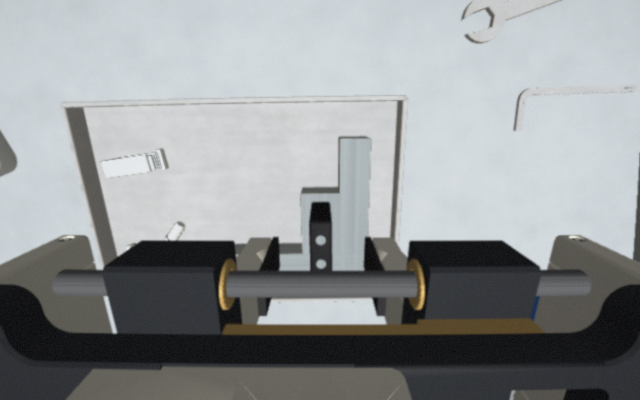

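The bar at column 320 is centred between the pads (278 and 366) and parallel to them. Descending, then closing.

>>> jog_arm(commands=[[1,0,-8,0],[0,0,-8,0],[0,0,-8,0],[0,0,-8,0],[0,0,-7.5,0],[0,0,0,0],[0,0,0,0],[0,0,0,0],[0,0,0,0],[0,0,0,0]])

```text
clock: 6.18
tool_pos: [0.5367, 0.2641, 0.0325]
orientation: [180.0, 0.0, 165.8]
force: [0.7, -0.4, -0.6]
opening: 0.0498
```

>>> jog_arm(commands=[[0,0,0,0],[0,0,0,0],[0,0,0,0],[0,0,0,0],[0,0,0,0],[0,0,0,0],[0,0,0,0],[0,0,0,0],[0,0,0,0],[0,0,0,0]], fingers=8)

```text
clock: 7.02
tool_pos: [0.5365, 0.2638, 0.0321]
orientation: [180.0, -0.0, 165.8]
force: [-0.3, 0.2, 1.5]
opening: 0.0139
```

```bash
python3 d.py w5
```

```text
{'clock': np.float64(7.017), 'joint_pos': array([  44.898,   24.321,  -22.29 ,   -0.   ,  -43.389, -149.066]), 'tool_pos': array([0.536, 0.264, 0.032]), 'orientation': array([180.   ,  -0.   , 165.831]), 'force': array([-0.277,  0.181,  1.45 ]), 'moment': array([-0.118,  0.08 ,  0.054]), 'opening': np.float64(0.014)}
```

View pics/w5.png

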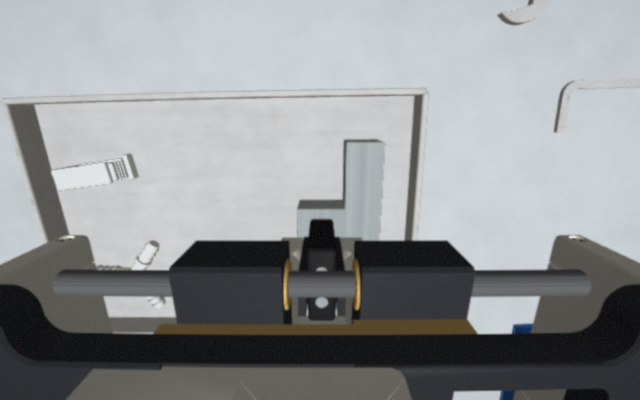

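Gripped (opening 13.9 mm, underside = TCP − 0.030). Corner estimate: the final TCP is about (0.520,−0.227), yaw 173.2. Lift, carry to the entry offset, hover.

>>> jog_arm(commands=[[0,0,5,0],[0,0,12,0],[0,0,18,0],[0,0,18,0],[0,0,18,0],[0,0,18,0],[0,0,15,0],[0,0,6,0],[0,0,0,0],[0,0,0,0]])

```text
clock: 7.9
tool_pos: [0.536, 0.2637, 0.1415]
orientation: [-180.0, -0.0, 165.8]
force: [0.5, -0.4, -4.2]
opening: 0.014
```

>>> jog_arm(commands=[[-1,-15,0,0.2],[-3,-30,0,0.5],[-4,-36,0,0.5],[-4,-36,0,0.5],[-4,-36,0,0.5],[-4,-36,0,0.6],[-4,-36,0,0.6],[-4,-36,0,0.6],[-4,-36,0,0.6],[-4,-36,0,0.6]])

```text
clock: 8.73
tool_pos: [0.4988, -0.0712, 0.1409]
orientation: [-180.0, -0.1, 171.1]
force: [1.2, 0.1, -3.2]
opening: 0.0136
```

>>> jog_arm(commands=[[-3,-36,0,0.6],[-3,-36,0,0.6],[-3,-36,0,0.6],[-3,-30,0,0.6],[-2,-20,0,0],[0,-9,0,0],[0,0,0,0],[0,0,0,0],[0,0,0,0],[0,0,0,0]])

```text
clock: 9.57
tool_pos: [0.4864, -0.2352, 0.1418]
orientation: [180.0, -0.0, 173.5]
force: [0.2, 0.9, -2.7]
opening: 0.0135
```

```bash
python3 d.py w6; python3 d.py t6 top
python3 - <<'E'
from h import *
import pickle
s,o=pickle.load(open("t6.pkl","rb")); im=s["image"][:,:,::-1]
cv2.imwrite("pics/t6c.png",cv2.resize(im[150:270,340:470],None,fx=5,fy=5,interpolation=cv2.INTER_CUBIC)[:600])
E
```

```text
{'clock': np.float64(9.567), 'joint_pos': array([-5.0230e+00,  1.2131e+01, -2.3046e+01, -1.4000e-02, -5.4848e+01,
       -9.1473e+01]), 'tool_pos': array([ 0.486, -0.235,  0.142]), 'orientation': array([ 1.79990e+02, -2.50000e-02,  1.73496e+02]), 'force': array([ 0.178,  0.894, -2.68 ]), 'moment': array([ 0.02 , -0.034, -0.006]), 'opening': np.float64(0.014)}
{'clock': np.float64(9.617), 'joint_pos': array([-5.0170e+00,  1.2124e+01, -2.3035e+01, -1.0000e-02, -5.4850e+01,
       -9.1466e+01]), 'tool_pos': array([ 0.487, -0.235,  0.142]), 'orientation': array([ 1.79992e+02, -9.00000e-03,  1.73511e+02]), 'force': array([-0.129,  0.158, -2.78 ]), 'moment': array([-0.016,  0.033,  0.024]), 'opening': np.float64(0.014)}
```

View pics/w6.png

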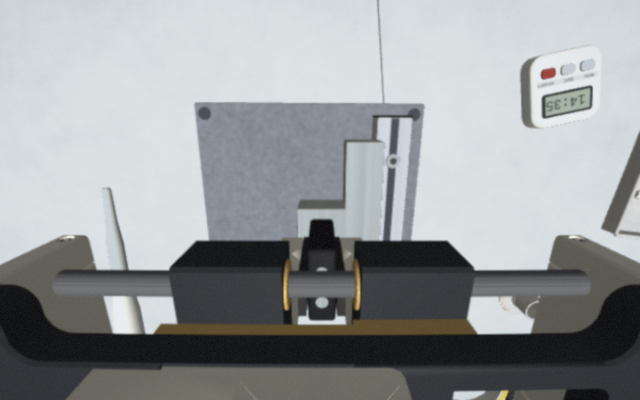

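View pics/t6c.png

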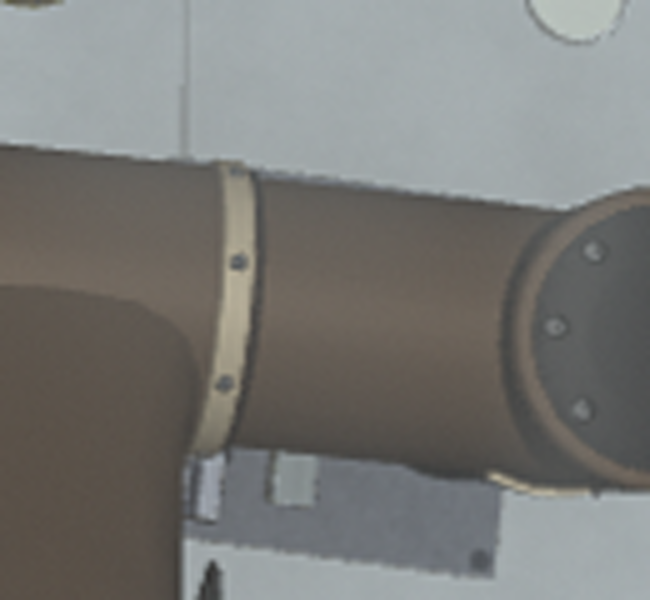

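The top view is blocked by the arm. The wrist view shows the square parallel to the fixed rail with a clear gap, and its leg end at (345–384,140). Checking the in-hand offset with it.

Run:
```python
from h import *
import pickle
s,o=pickle.load(open("w6.pkl","rb"))
def fr(P,yaw=None):
    a=np.radians(o["orientation"][2]+180); d=P[:,:2]-o["tool_pos"][:2]
    return np.c_[d@[np.cos(a),np.sin(a)],d@[-np.sin(a),np.cos(a)]]*1000
z=o["tool_pos"][2]-.030+.022
P=ray(s,[[344.5,140],[383.5,140],[382,230],[345,230]],z,o); print("leg pts in sq frame", fr(P).round(1))
P=ray(s,[[374,116],[379,236]],.04,o)[:,:2]; d=P[1]-P[0]; print(P,"rail angle",np.degrees(np.arctan2(d[1],d[0])), "v", P@[.1175,.9931])
P=ray(s,[[195,103],[424,104]],.01,o)[:,:2]; d=P[1]-P[0]; print(P,np.degrees(np.arctan2(d[1],d[0]))-90)
cv2.imwrite("pics/w6c.png",cv2.resize(s["image"][95:245,280:440,::-1],None,fx=4,fy=4,interpolation=cv2.INTER_CUBIC))
```

```text
leg pts in sq frame [[-65.   13.4]
 [-65.   35.4]
 [-10.8  37.7]
 [-10.9  15. ]]
[[ 0.41391357 -0.18102682]
 [ 0.52548994 -0.18315048]] rail angle -1.0903920763381543 v [-0.13114289 -0.12014167]
[[ 0.38315065 -0.34372084]
 [ 0.40867336 -0.1278926 ]] -6.744176604989931
```

View pics/w6c.png

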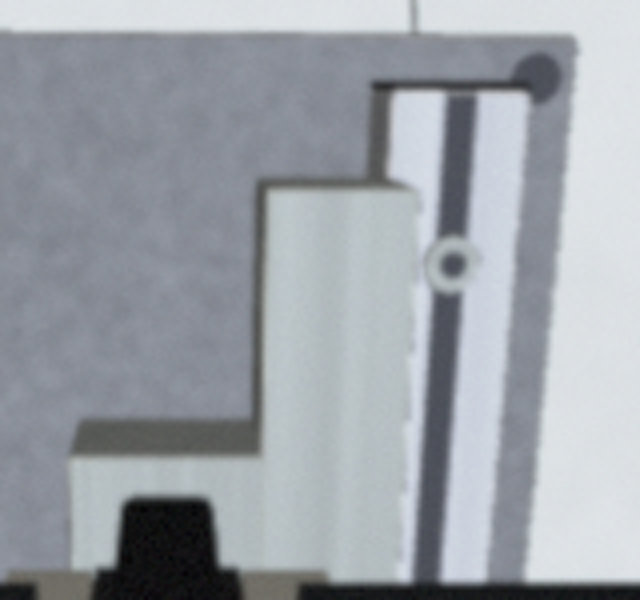

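The in-hand offset checks out (leg end −65.0, +35.4 mm) and the plate yaw is −6.74°. Lowering with about 12 mm clearance to the fixed rail and about 30 mm to the corner in x.

>>> jog_arm(commands=[[0,0,-10,-0.25],[0,0,-18,0],[0,0,-18,0],[0,0,-18,0],[0,0,-18,0],[0,0,-10,0],[0,0,-6,0],[0,0,0,0],[0,0,0,0],[0,0,0,0]])

```text
clock: 10.5
tool_pos: [0.4873, -0.2362, 0.0449]
orientation: [-180.0, 0.1, 173.2]
force: [0.5, -0.2, -2.9]
opening: 0.0138
```

```bash
python3 d.py w7; python3 d.py s7 side
python3 - <<'E'
from h import *
import pickle
s,o=pickle.load(open("s7.pkl","rb")); im=s["image"][:,:,::-1]
cv2.imwrite("pics/s7c.png",cv2.resize(im[110:230,280:430],None,fx=5,fy=5,interpolation=cv2.INTER_CUBIC)[:600])
E
```

```text
{'clock': np.float64(10.5), 'joint_pos': array([-5.1100e+00,  1.8993e+01, -2.9046e+01,  2.0000e-02, -4.1875e+01,
       -9.1700e+01]), 'tool_pos': array([ 0.487, -0.236,  0.045]), 'orientation': array([-1.79989e+02,  8.60000e-02,  1.73204e+02]), 'force': array([ 0.464, -0.196, -2.945]), 'moment': array([-0.028, -0.004,  0.008]), 'opening': np.float64(0.014)}
{'clock': np.float64(10.55), 'joint_pos': array([-5.1150e+00,  1.8977e+01, -2.9050e+01,  1.3000e-02, -4.1871e+01,
       -9.1698e+01]), 'tool_pos': array([ 0.487, -0.236,  0.045]), 'orientation': array([-1.79994e+02,  1.02000e-01,  1.73197e+02]), 'force': array([ 0.778, -0.135, -2.944]), 'moment': array([-0.008, -0.055, -0.019]), 'opening': np.float64(0.014)}
```

View pics/w7.png

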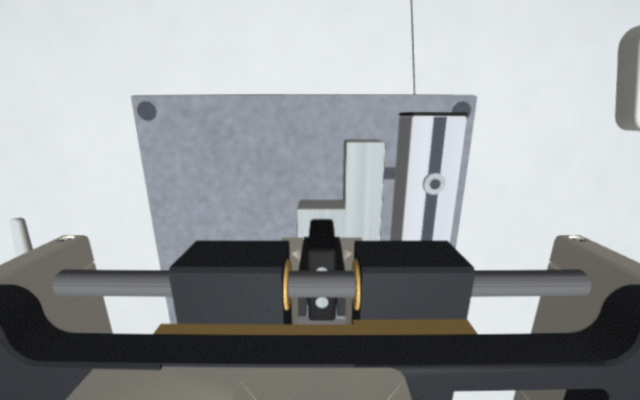

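View pics/s7c.png

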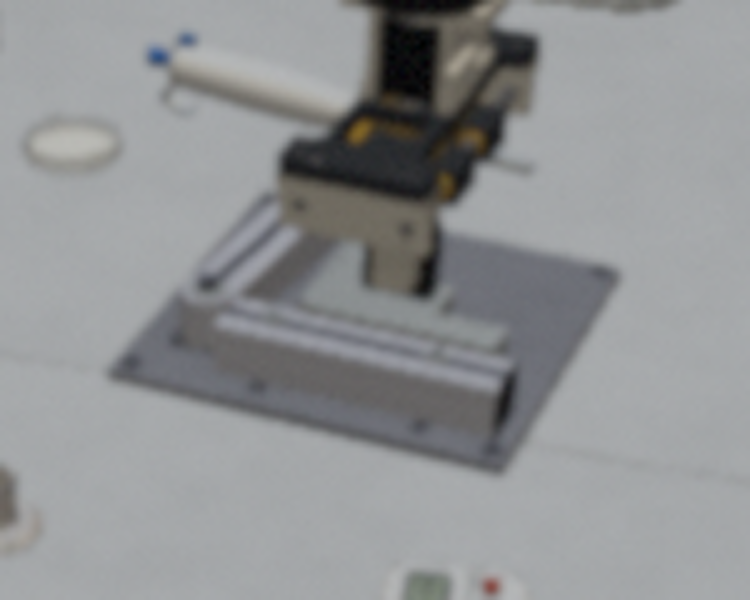

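Inside the frame with clearance on both sides (rail edge at column 400 against the square at 384). Approaching the fixed rail gently.

>>> jog_arm(commands=[[2.6,1.5,-0.7,0],[2.6,1.5,-0.7,0],[2.6,1.5,-0.7,0],[2.6,1.5,-0.7,0],[2.6,1.5,-0.4,0],[0,0,0,0],[0.06,0.5,0,0],[0.06,0.5,0,0],[0,0,0,0],[0,0,0,0]])

```text
clock: 11.43
tool_pos: [0.5001, -0.2277, 0.0411]
orientation: [-180.0, 0.1, 173.2]
force: [0.7, -1.2, 0.9]
opening: 0.0136
```

>>> jog_arm(commands=[[0.03,0.25,0,0],[0.03,0.25,0,0],[0.03,0.25,0,0],[0.03,0.25,0,0],[0,0,0,0],[0,0,0,0],[0,0,0,0],[0,0,0,0],[0,0,0,0],[0,0,0,0]])

```text
clock: 12.27
tool_pos: [0.4999, -0.2268, 0.0411]
orientation: [-180.0, 0.0, 173.2]
force: [0.4, -3.9, 5.5]
opening: 0.0138
```

Touching the plate (z force rose). Raise 1 mm and continue.

>>> jog_arm(commands=[[0,0,0.5,0],[0,0,0.5,0],[0,0,0,0],[0,0,0,0],[0,0,0,0],[0,0,0,0],[0,0,0,0],[0,0,0,0],[0,0,0,0],[0,0,0,0]])

```text
clock: 13.1
tool_pos: [0.4997, -0.2266, 0.0418]
orientation: [180.0, -0.0, 173.2]
force: [-0.5, -0.3, -3.1]
opening: 0.0141
```

```bash
cat > r.py <<'E'
from h import *
o=get_obs(); p=o["tool_pos"]*1000; f=o["force"]; a=np.radians(-6.75); u=np.array([np.cos(a),np.sin(a)]);v=np.array([-np.sin(a),np.cos(a)])
print("t",round(o["clock"],2),"u,v heel",p[:2]@u+45,p[:2]@v+36,"z",p[2],"yaw",o["orientation"][2],"rp",o["orientation"][:2],"\nFu %.1f Fv %.1f Fz %.1f"%(f[:2]@u,f[:2]@v,f[2]),"M",o["moment"].round(3))
E
python3 r.py
```

```text
t 13.1 u,v heel 567.8378604827935 -130.32793959177062 z 41.82751123574255 yaw 173.18389867184413 rp [ 1.79998782e+02 -6.65707067e-03] 
Fu -0.4 Fv -0.3 Fz -3.1 M [-0.023 -0.028  0.018]
```

Free of the plate and not yet at the rail (heel v −130.3, rail expected ≈ −128.6). Advancing +v in small steps.

>>> jog_arm(commands=[[0.04,0.3,0,0],[0.04,0.3,0,0],[0.04,0.3,0,0],[0.04,0.3,0,0],[0.04,0.3,0,0],[0,0,0,0],[0,0,0,0],[0,0,0,0],[0,0,0,0],[0,0,0,0]])

```text
clock: 13.93
tool_pos: [0.4999, -0.2252, 0.0419]
orientation: [-180.0, 0.0, 173.2]
force: [-0.5, -0.9, -2.7]
opening: 0.014
```

```bash
python3 r.py
```

```text
t 13.93 u,v heel 567.8969381076184 -128.86521292807933 z 41.87844698132823 yaw 173.1835399664045 rp [-1.79999209e+02  5.11974527e-04] 
Fu -0.4 Fv -0.9 Fz -2.7 M [-0.293  0.03  -0.029]
```

>>> jog_arm(commands=[[0.03,0.25,0,0],[0.03,0.25,0,0],[0.03,0.25,0,0],[0.03,0.25,0,0],[0,0,0,0],[0,0,0,0],[0,0,0,0],[0,0,0,0],[0,0,0,0],[0,0,0,0]])

```text
clock: 14.77
tool_pos: [0.4998, -0.2249, 0.0419]
orientation: [-180.0, -0.0, 173.2]
force: [-0.8, -6.7, -2.5]
opening: 0.014
```

```bash
python3 r.py
```

```text
t 14.77 u,v heel 567.7759238908853 -128.5979317077916 z 41.92679302133782 yaw 173.16929271623678 rp [-1.79953847e+02 -1.73773348e-02] 
Fu -0.0 Fv -6.7 Fz -2.5 M [-2.732  0.235 -0.234]
```

Contact with the fixed rail at v ≈ −128.6. The moment puts the centre of pressure near the heel end (+35 mm), so I turn slightly clockwise.

>>> jog_arm(commands=[[0,0,0,-0.1],[0,0,0,-0.1],[0,0,0,0],[0,0,0,0],[0,0,0,0],[0,0,0,0],[0,0,0,0],[0,0,0,0],[0,0,0,0],[0,0,0,0]])

```text
clock: 15.6
tool_pos: [0.4998, -0.2249, 0.0419]
orientation: [-180.0, -0.0, 173.0]
force: [-1.2, -7.7, -2.3]
opening: 0.0142
```

```bash
python3 r.py
```

```text
t 15.6 u,v heel 567.7870834283613 -128.5830644338354 z 41.91597754064501 yaw 172.9869050349569 rp [-1.79951563e+02 -1.70452424e-02] 
Fu -0.3 Fv -7.8 Fz -2.3 M [-2.571  0.318 -0.062]
```

Flush against the fixed rail (centre of pressure +8 mm, within the leg). Ease off a little and move +u towards the swing rail.

>>> jog_arm(commands=[[-0.03,-0.3,0,0],[0.99,-0.12,0,0],[1.98,-0.24,0,0],[1.98,-0.24,0,0],[1.98,-0.24,0,0],[1.98,-0.24,0,0],[0.99,-0.12,0,0],[0.99,-0.12,0,0],[0,0,0,0],[0,0,0,0]])

```text
clock: 16.43
tool_pos: [0.5094, -0.2261, 0.0414]
orientation: [-180.0, -0.2, 173.0]
force: [-3.7, -4.3, -2.1]
opening: 0.0139
```

```bash
sed -i 's/-6.75/-7.0/' r.py; python3 r.py; python3 d.py s8 side >/dev/null
python3 - <<'E'
from h import *
import pickle
s,o=pickle.load(open("s8.pkl","rb")); im=s["image"][:,:,::-1]
cv2.imwrite("pics/s8c.png",cv2.resize(im[110:230,280:430],None,fx=5,fy=5,interpolation=cv2.INTER_CUBIC)[:600])
E
```

```text
t 16.43 u,v heel 578.1857943913053 -126.29656998235905 z 41.44485487923222 yaw 172.96859516447836 rp [-1.79977109e+02 -1.60101106e-01] 
Fu -3.1 Fv -4.7 Fz -2.1 M [-1.96   1.272 -0.093]
```

View pics/s8c.png

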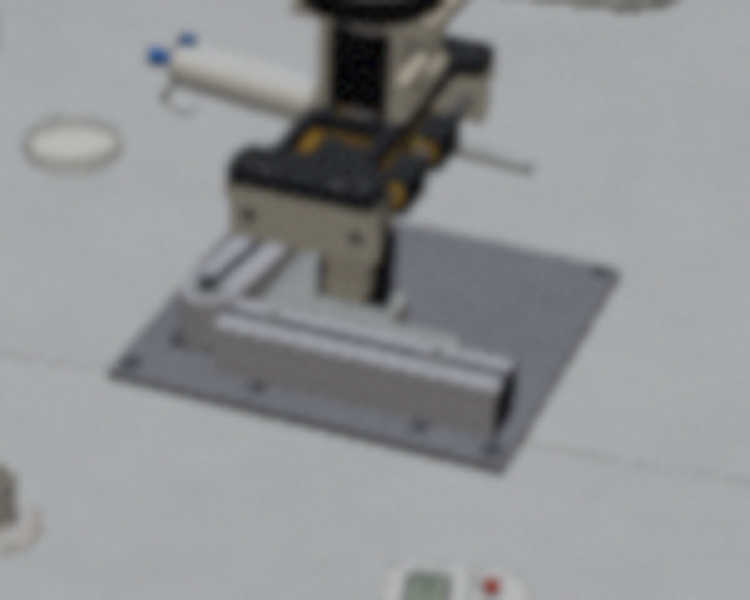

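Swing rail contacted (Fu −3.1 N, as its friction predicts). Continuing about 6 mm.

>>> jog_arm(commands=[[0.79,-0.1,0,0],[0.79,-0.1,0,0],[0.79,-0.1,0,0],[0.79,-0.1,0,0],[0.79,-0.1,0,0],[0.79,-0.1,0,0],[0.79,-0.1,0,0],[0.79,-0.1,0,0],[0,0,0,0],[0,0,0,0]])

```text
clock: 17.32
tool_pos: [0.515, -0.2268, 0.0413]
orientation: [-180.0, -0.2, 173.0]
force: [-5.6, -4.5, -0.6]
opening: 0.0137
```

```bash
python3 r.py
```

```text
t 17.32 u,v heel 583.8301248025718 -126.30980405871898 z 41.30987852547961 yaw 172.95484620229504 rp [-179.9836886    -0.23091008] 
Fu -5.0 Fv -5.1 Fz -0.6 M [-1.611  1.887 -0.029]
```

>>> jog_arm(commands=[[0,0,0.4,0],[0.5,-0.06,0,0],[0.5,-0.06,0,0],[0.5,-0.06,0,0],[0.5,-0.06,0,0],[0.5,-0.06,0,0],[0.5,-0.06,0,0],[0,0,0,0],[0,0,0,0],[0,0,0,0]])

```text
clock: 18.15
tool_pos: [0.518, -0.2271, 0.0415]
orientation: [-180.0, -0.2, 173.0]
force: [-4.7, -4.1, -3.7]
opening: 0.014
```

```bash
python3 r.py
```

```text
t 18.15 u,v heel 586.8007207626416 -126.29998741013728 z 41.49369651448012 yaw 172.95145953775042 rp [-179.98564452   -0.23662836] 
Fu -4.2 Fv -4.6 Fz -3.7 M [-1.793  1.665 -0.047]
```

Still sliding (4 N). Smaller steps now.

>>> jog_arm(commands=[[0.3,-0.04,0,0],[0.3,-0.04,0,0],[0.3,-0.04,0,0],[0.3,-0.04,0,0],[0.3,-0.04,0,0],[0,0,0,0],[0,0,0,0],[0,0,0,0],[0,0,0,0],[0,0,0,0]])

```text
clock: 18.98
tool_pos: [0.5193, -0.2273, 0.0415]
orientation: [-180.0, -0.3, 173.0]
force: [-4.7, -3.9, -2.9]
opening: 0.014
```

```bash
python3 r.py
```

```text
t 18.98 u,v heel 588.12098002357 -126.28313582527858 z 41.46489383897069 yaw 172.95202674208815 rp [-179.98707457   -0.25741424] 
Fu -4.2 Fv -4.5 Fz -2.9 M [-1.679  1.875 -0.02 ]
```

>>> jog_arm(commands=[[0.3,-0.04,0,0],[0.3,-0.04,0,0],[0.3,-0.04,0,0],[0.3,-0.04,0,0],[0,0,0,0],[0,0,0,0],[0,0,0,0],[0,0,0,0],[0,0,0,0],[0,0,0,0]])

```text
clock: 19.82
tool_pos: [0.5194, -0.2273, 0.0413]
orientation: [-180.0, -0.4, 172.9]
force: [-6.9, -3.5, -0.6]
opening: 0.0139
```

```bash
python3 r.py; python3 d.py s9 side >/dev/null
python3 - <<'E'
from h import *
import pickle
s,o=pickle.load(open("s9.pkl","rb")); im=s["image"][:,:,::-1]
cv2.imwrite("pics/s9c.png",cv2.resize(im[140:210,300:390],None,fx=8,fy=8,interpolation=cv2.INTER_CUBIC)[:600])
E
```

```text
t 19.82 u,v heel 588.2555600089833 -126.30581314069104 z 41.34241540682912 yaw 172.93842385281056 rp [-179.9922427    -0.36235623] 
Fu -6.4 Fv -4.4 Fz -0.6 M [-1.252  2.826 -0.056]
```

View pics/s9c.png

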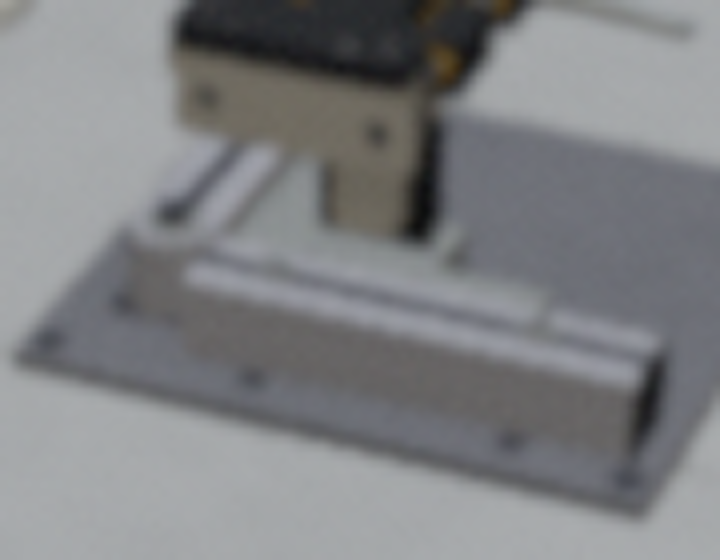

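The square stopped at u = 588.2 (expected ≈ 588.4), so it is seated on both faces. Raising both pressing forces to about 10–11 N and holding.

>>> jog_arm(commands=[[0.3,-0.04,0.1,0],[0.3,-0.04,0.1,0],[0.03,0.2,0,0],[0.33,0.16,0,0],[0.03,0.1,0,0],[0,0,0,0],[0,0,0,0],[0,0,0,0],[0,0,0,0],[0,0,0,0]])

```text
clock: 20.7
tool_pos: [0.5195, -0.2273, 0.0414]
orientation: [-180.0, -0.5, 172.9]
force: [-10.0, -4.8, 0.6]
opening: 0.0137
```

```bash
python3 r.py
```

```text
t 20.7 u,v heel 588.2797131487846 -126.25299876798024 z 41.35696409395967 yaw 172.92505085771657 rp [-179.97089314   -0.45749026] 
Fu -9.4 Fv -6.0 Fz 0.6 M [-2.078  3.624 -0.01 ]
```

>>> jog_arm(commands=[[0.03,0.2,0.1,0],[0.03,0.2,0.1,0],[0.03,0.1,0.1,0],[0,0,0,0],[0,0,0,0],[0,0,0,0],[0,0,0,0],[0,0,0,0],[0,0,0,0],[0,0,0,0]])

```text
clock: 21.53
tool_pos: [0.5195, -0.2272, 0.0414]
orientation: [-179.9, -0.5, 172.9]
force: [-8.5, -9.2, -2.8]
opening: 0.0139
```

```bash
python3 r.py; python3 d.py w9; python3 d.py s10 side >/dev/null
python3 - <<'E'
from h import *
import pickle
s,o=pickle.load(open("w9.pkl","rb"));cv2.imwrite("pics/w9c.png",cv2.resize(s["image"][95:245,280:440,::-1],None,fx=4,fy=4,interpolation=cv2.INTER_CUBIC))
E
```

```text
t 21.53 u,v heel 588.2975332142031 -126.19219216080006 z 41.43523830639291 yaw 172.92440553177428 rp [-179.94442155   -0.46556533] 
Fu -7.3 Fv -10.2 Fz -2.8 M [-3.432  3.362  0.098]
{'clock': np.float64(21.533), 'joint_pos': array([-3.8300e+00,  2.1496e+01, -2.5528e+01,  4.2000e-02, -4.3444e+01,
       -9.3277e+01]), 'tool_pos': array([ 0.519, -0.227,  0.041]), 'orientation': array([-179.944,   -0.466,  172.924]), 'force': array([-8.519, -9.225, -2.827]), 'moment': array([-3.432,  3.362,  0.098]), 'opening': np.float64(0.014)}
```

View pics/w9c.png

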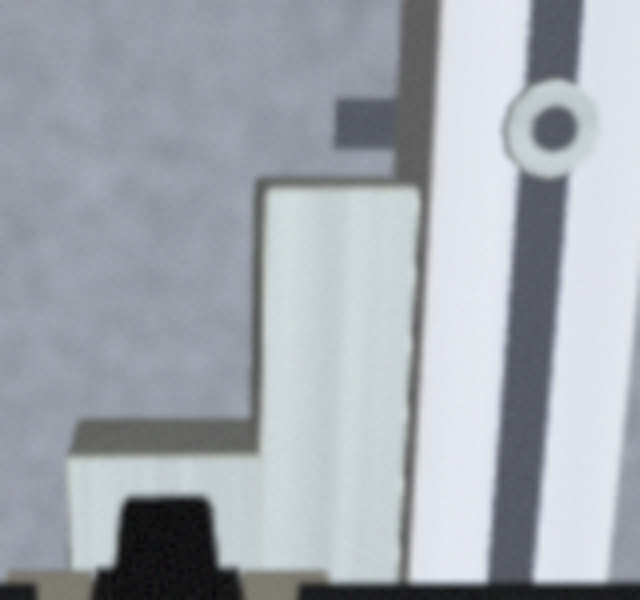

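Flush and parallel along the fixed rail. Adding a little +u and holding.

>>> jog_arm(commands=[[0.3,-0.04,0,0],[0.4,-0.05,0,0],[0,0,0,0],[0,0,0,0],[0,0,0,0],[0,0,0,0],[0,0,0,0],[0,0,0,0],[0,0,0,0],[0,0,0,0]])

```text
clock: 22.47
tool_pos: [0.5195, -0.2272, 0.0414]
orientation: [-179.9, -0.5, 172.9]
force: [-10.9, -8.2, -0.9]
opening: 0.0136
```

```bash
python3 r.py
```

```text
t 22.47 u,v heel 588.3353789664302 -126.18996352619232 z 41.403131762749 yaw 172.91493365559464 rp [-179.9475503    -0.53273629] 
Fu -9.8 Fv -9.4 Fz -0.9 M [-3.161  4.011  0.101]
```

>>> jog_arm(commands=[[0,0,0,0],[0,0,0,0],[0,0,0,0],[0,0,0,0],[0,0,0,0],[0,0,0,0],[0,0,0,0],[0,0,0,0],[0,0,0,0],[0,0,0,0]])

```text
clock: 23.3
tool_pos: [0.5195, -0.2272, 0.0414]
orientation: [-179.9, -0.5, 172.9]
force: [-10.2, -8.1, -0.1]
opening: 0.0139
```

```bash
python3 r.py; python3 d.py s11 side >/dev/null;  python3 d.py w11 >/dev/null
python3 - <<'E'
from h import *
import pickle
s,o=pickle.load(open("s11.pkl","rb")); im=s["image"][:,:,::-1]
cv2.imwrite("pics/s11c.png",cv2.resize(im[140:210,300:390],None,fx=8,fy=8,interpolation=cv2.INTER_CUBIC)[:600])
E
```

```text
t 23.3 u,v heel 588.3269541322113 -126.21231050741397 z 41.415802998095884 yaw 172.91376294806736 rp [-179.94689177   -0.53310806] 
Fu -9.2 Fv -9.3 Fz -0.1 M [-3.048  4.032  0.043]
```

View pics/s11c.png

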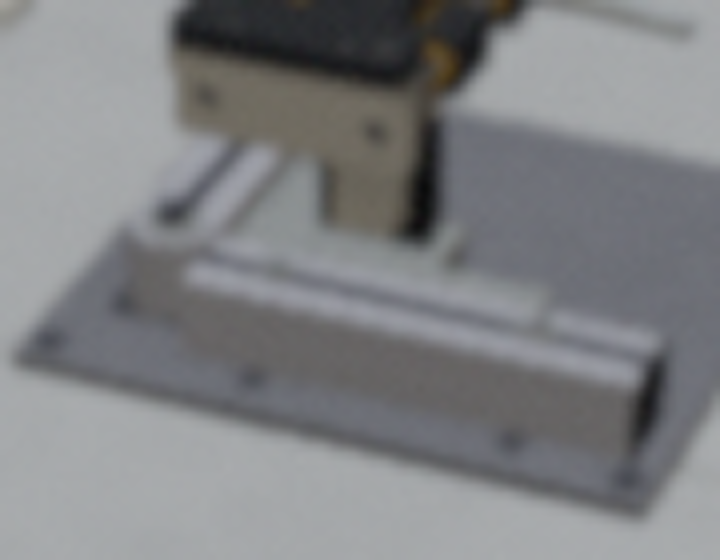

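View pics/w11.png

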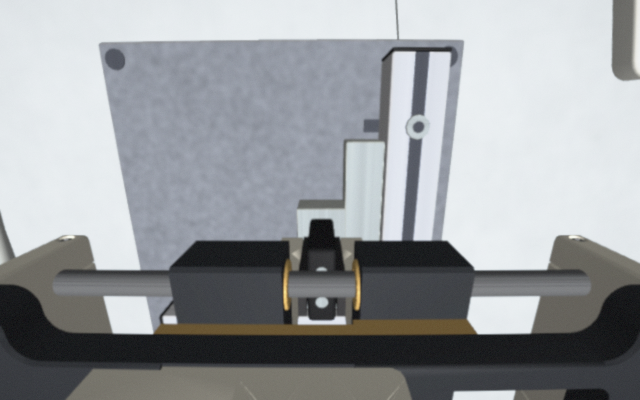

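Both forces are about 9.3 N with the pose steady. A slight bump (to about 10–11 N), then hold over a full second.

>>> jog_arm(commands=[[0.4,0.1,0.2,0],[0.05,0.1,0,0],[0,0,0,0],[0,0,0,0],[0,0,0,0],[0,0,0,0],[0,0,0,0],[0,0,0,0],[0,0,0,0],[0,0,0,0]])

```text
clock: 24.23
tool_pos: [0.5196, -0.2272, 0.0414]
orientation: [-179.9, -0.6, 172.9]
force: [-11.7, -9.5, -1.0]
opening: 0.0135
```

>>> jog_arm(commands=[[0,0,0,0],[0,0,0,0],[0,0,0,0],[0,0,0,0],[0,0,0,0],[0,0,0,0],[0,0,0,0],[0,0,0,0],[0,0,0,0],[0,0,0,0]])

```text
clock: 25.07
tool_pos: [0.5196, -0.2272, 0.0415]
orientation: [-179.9, -0.6, 172.9]
force: [-11.5, -9.3, -0.5]
opening: 0.0141
```

```bash
python3 r.py
```

```text
t 25.07 u,v heel 588.3675247561797 -126.14786259187869 z 41.45827260785344 yaw 172.91180311999852 rp [-179.93718139   -0.57636925] 
Fu -10.2 Fv -10.6 Fz -0.5 M [-3.567  4.288  0.11 ]
```

Held at about 10 N on both faces for over a second (9+ N since t ≈ 22). Releasing diagonally, then lifting out.

>>> jog_arm(commands=[[-0.93,-0.19,0,0],[-0.93,-0.19,0,0],[-0.93,-0.19,0,0],[-0.93,-0.19,0,0],[-2.2,-1.25,0.2,0],[-2.2,-1.25,0.3,0],[-2.2,-1.25,0.5,0],[-2.2,-1.25,0.5,0],[0,0,0,0],[0,0,0,0]])

```text
clock: 25.9
tool_pos: [0.5128, -0.2321, 0.0447]
orientation: [180.0, 0.0, 173.0]
force: [-0.0, -0.2, -3.5]
opening: 0.0135
```

>>> jog_arm(commands=[[0,0,4,0],[0,0,10,0],[0,0,16,0],[0,0,16,0],[0,0,16,0],[0,0,16,0],[0,0,12,0],[0,0,8,0],[0,0,0,0],[0,0,0,0]])

```text
clock: 26.73
tool_pos: [0.5128, -0.2319, 0.1429]
orientation: [180.0, 0.1, 173.0]
force: [0.1, 0.5, -3.6]
opening: 0.014
```

```bash
python3 r.py
```

```text
t 26.73 u,v heel 582.2038518043462 -131.7163814426043 z 142.86618204418806 yaw 172.9803540686575 rp [1.79984070e+02 5.83501672e-02] 
Fu 0.0 Fv 0.5 Fz -3.6 M [-0.018  0.115 -0.022]
```

>>> jog_arm(commands=[[0,12,0,0],[1,28,0,-0.4],[1.5,35,0,-0.5],[1.7,36,0,-0.5],[1.7,36,0,-0.5],[1.7,36,0,-0.5],[1.7,36,0,-0.5],[1.7,36,0,-0.5],[1.7,36,0,-0.5],[1.7,36,0,-0.5]])

```text
clock: 27.57
tool_pos: [0.5259, 0.0969, 0.1416]
orientation: [-179.9, -0.1, 168.6]
force: [1.1, 0.5, -3.2]
opening: 0.0137
```

>>> jog_arm(commands=[[1.7,36,0,-0.5],[1.7,36,0,-0.5],[1.7,36,0,-0.5],[1.7,32,0,-0.5],[1.5,20,0,-0.5],[0.5,8,0,-0.3],[0,0,0,0],[0,0,0,0],[0,0,0,0],[0,0,0,0]])

```text
clock: 28.4
tool_pos: [0.5356, 0.2618, 0.1423]
orientation: [-180.0, -0.0, 165.7]
force: [-1.1, 0.4, -3.1]
opening: 0.0134
```

```bash
python3 d.py w12; python3 d.py t12 top >/dev/null
python3 - <<'E'
from h import *
import pickle
s,o=pickle.load(open("t12.pkl","rb")); im=s["image"][:,:,::-1]
cv2.imwrite("pics/t12c.png",cv2.resize(im[170:270,355:455],None,fx=5,fy=5,interpolation=cv2.INTER_CUBIC)[:600])
E
```

```text
{'clock': np.float64(28.4), 'joint_pos': array([ 4.48170e+01,  1.70710e+01, -1.60880e+01, -6.00000e-03,
       -5.68810e+01, -1.49083e+02]), 'tool_pos': array([0.536, 0.262, 0.142]), 'orientation': array([-1.79968e+02, -2.50000e-02,  1.65731e+02]), 'force': array([-1.053,  0.365, -3.058]), 'moment': array([-0.019,  0.007,  0.029]), 'opening': np.float64(0.013)}
```

View pics/t12c.png

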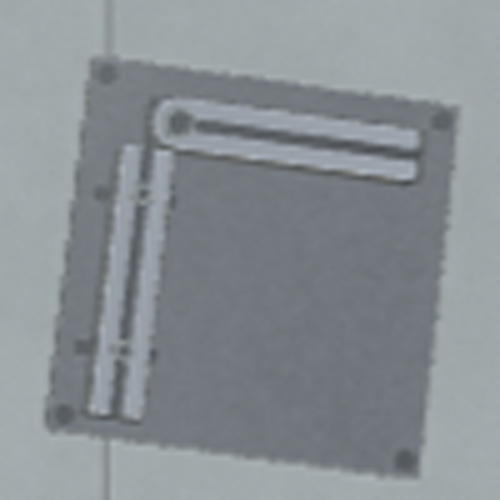

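View pics/w12.png

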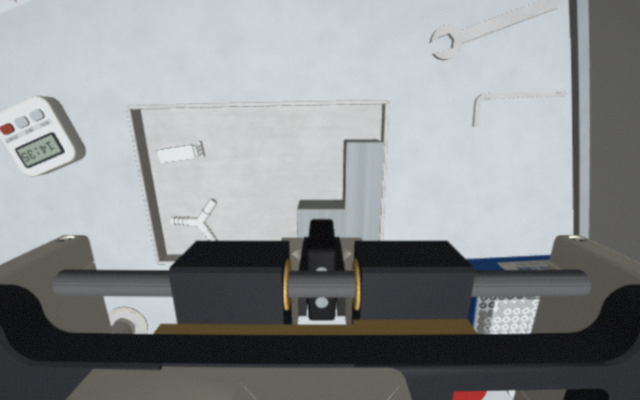

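Top view: the swing rail (edge from (175,148) to (417,180) in the crop) now looks square. Quantifying by line fits of the bright strips.

```bash
cat > ang.py <<'E'
from h import *
import pickle,sys
def run(n):
    s,o=pickle.load(open(n+".pkl","rb")); g=cv2.cvtColor(s["image"],cv2.COLOR_RGB2GRAY)
    x0,y0,k=365,180,8
    c=cv2.resize(g[y0:258,x0:442],None,fx=k,fy=k,interpolation=cv2.INTER_CUBIC)
    m=(c>150).astype(np.uint8); 
    nl,lab,st,_=cv2.connectedComponentsWithStats(m)
    for i in range(1,nl):
        if st[i,4]<6000 or st[i,4]>40000: continue
        ys,xs=np.nonzero(lab==i); w,h=st[i,2],st[i,3]
        # midline per column/row
        if w>h: q=[(x,ys[xs==x].mean()) for x in range(st[i,0]+int(.3*w),st[i,0]+int(.95*w))]
        else: q=[(xs[ys==y].mean(),y) for y in range(st[i,1]+int(.1*h),st[i,1]+int(.9*h))]
        q=(np.array(q)-(k-1)/2)/k+[x0,y0]
        P=ray(s,q,.04,o)[:,:2].astype(np.float32); l=cv2.fitLine(P,cv2.DIST_HUBER,0,.01,.01).ravel()
        print(n,st[i].tolist(),"ang mod 90 %.2f"%((np.degrees(np.arctan2(l[1],l[0])))%90-90))
run("top0");run("t12")
E
python3 ang.py
```

```text
top0 [0, 0, 86, 428, 14669] ang mod 90 -3.39
top0 [104, 0, 512, 78, 22790] ang mod 90 -3.00
t12 [0, 0, 92, 487, 16565] ang mod 90 -3.35
t12 [96, 0, 520, 84, 24564] ang mod 90 -2.94
t12 [169, 80, 419, 126, 19915] ang mod 90 -6.94
t12 [64, 152, 77, 430, 9639] ang mod 90 -7.01
t12 [120, 161, 75, 428, 9711] ang mod 90 -6.83
```

The swing rail is at −6.94° and the fixed rail at −6.9°, so square within about 0.1°. Lowering the square into the tray.

>>> jog_arm(commands=[[0.5,1,-10,0.1],[0.4,1,-18,0],[0,0,-18,0],[0,0,-18,0],[0,0,-18,0],[0,0,-12,0],[0,0,-8,0],[0,0,-4,0],[0,0,0,0],[0,0,0,0]])

```text
clock: 29.33
tool_pos: [0.5371, 0.265, 0.0368]
orientation: [180.0, 0.0, 165.9]
force: [0.2, 0.8, -3.1]
opening: 0.0137
```

>>> jog_arm(commands=[[0,0,-1,0],[0,0,-1,0],[0,0,-0.5,0],[0,0,-0.3,0],[0,0,0,0],[0,0,0,0],[0,0,0,0],[0,0,0,0],[0,0,0,0],[0,0,0,0]])

```text
clock: 30.17
tool_pos: [0.5367, 0.265, 0.0337]
orientation: [-180.0, 0.0, 165.9]
force: [-0.2, 0.3, -2.9]
opening: 0.014
```

```bash
python3 r.py; python3 d.py w13
```

```text
t 30.17 u,v heel 545.4543239055482 364.40310270709136 z 33.65772083283679 yaw 165.88792266754479 rp [-1.79999862e+02  1.19625704e-03] 
Fu -0.2 Fv 0.2 Fz -2.9 M [-0.029 -0.023 -0.032]
{'clock': np.float64(30.167), 'joint_pos': array([ 4.49630e+01,  2.42580e+01, -2.21180e+01,  2.00000e-03,
       -4.36240e+01, -1.49076e+02]), 'tool_pos': array([0.537, 0.265, 0.034]), 'orientation': array([-1.80000e+02,  1.00000e-03,  1.65888e+02]), 'force': array([-0.179,  0.25 , -2.865]), 'moment': array([-0.029, -0.023, -0.032]), 'opening': np.float64(0.014)}
```

View pics/w13.png

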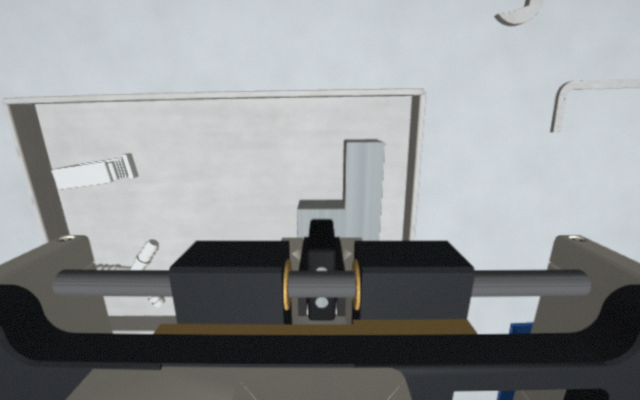

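>>> jog_arm(commands=[[0,0,-0.3,0],[0,0,-0.3,0],[0,0,-0.3,0],[0,0,-0.3,0],[0,0,0,0],[0,0,0,0],[0,0,0,0],[0,0,0,0],[0,0,0,0],[0,0,0,0]])

```text
clock: 31.05
tool_pos: [0.5367, 0.2649, 0.0325]
orientation: [180.0, 0.0, 165.9]
force: [-0.5, 0.1, -3.5]
opening: 0.0137
```

>>> jog_arm(commands=[[0,0,-0.3,0],[0,0,-0.3,0],[0,0,-0.2,0],[0,0,0,0],[0,0,0,0],[0,0,0,0],[0,0,0,0],[0,0,0,0],[0,0,0,0],[0,0,0,0]])

```text
clock: 31.88
tool_pos: [0.5367, 0.265, 0.0321]
orientation: [180.0, 0.0, 165.9]
force: [-3.5, -0.5, 5.6]
opening: 0.014
```

Resting on the tray floor. Opening, then rising straight up.

>>> jog_arm(commands=[[0,0,0.3,0],[0,0,0,0],[0,0,0,0],[0,0,0,0],[0,0,0,0],[0,0,0,0],[0,0,0,0],[0,0,0,0],[0,0,0,0],[0,0,0,0]], fingers=50)

```text
clock: 32.72
tool_pos: [0.5367, 0.2649, 0.0319]
orientation: [180.0, -0.0, 165.9]
force: [-0.5, -0.1, 0.2]
opening: 0.05
```

>>> jog_arm(commands=[[0,0,5,0],[0,0,10,0],[0,0,18,0],[0,0,20,0],[0,0,20,0],[0,0,20,0],[8,-2,20,0],[12,-3,20,0],[12,-3,10,0],[8,-2,0,0]])

```text
clock: 33.55
tool_pos: [0.5789, 0.2556, 0.1793]
orientation: [179.7, 0.2, 165.9]
force: [0.1, 0.4, -0.3]
opening: 0.05
```

>>> jog_arm(commands=[[0,0,0,0],[0,0,0,0],[0,0,0,0],[0,0,0,0],[0,0,0,0],[0,0,0,0],[0,0,0,0],[0,0,0,0],[0,0,0,0],[0,0,0,0]])

```text
clock: 34.38
tool_pos: [0.5767, 0.255, 0.175]
orientation: [180.0, 0.0, 165.9]
force: [0.2, -0.4, 0.3]
opening: 0.0501
```

```bash
python3 d.py w14; python3 d.py t14 top >/dev/null; sed -i 's/^run.*$/run("t14")/' ang.py; python3 ang.py
python3 - <<'E'
from h import *
import pickle
s,o=pickle.load(open("t14.pkl","rb"));cv2.imwrite("pics/t14c.png",cv2.resize(s["image"][140:280,180:460,::-1],None,fx=2.8,fy=2.8,interpolation=cv2.INTER_CUBIC))
E
```

```text
{'clock': np.float64(34.383), 'joint_pos': array([ 4.15610e+01,  1.84760e+01, -9.34600e+00, -2.00000e-03,
       -6.21750e+01, -1.45671e+02]), 'tool_pos': array([0.577, 0.255, 0.175]), 'orientation': array([179.997,   0.   , 165.889]), 'force': array([ 0.209, -0.356,  0.333]), 'moment': array([-0.062,  0.001,  0.047]), 'opening': np.float64(0.05)}
t14 [168, 79, 420, 127, 20554] ang mod 90 -6.93
t14 [64, 152, 78, 430, 10180] ang mod 90 -7.01
t14 [119, 161, 77, 428, 10275] ang mod 90 -6.81
```

View pics/w14.png

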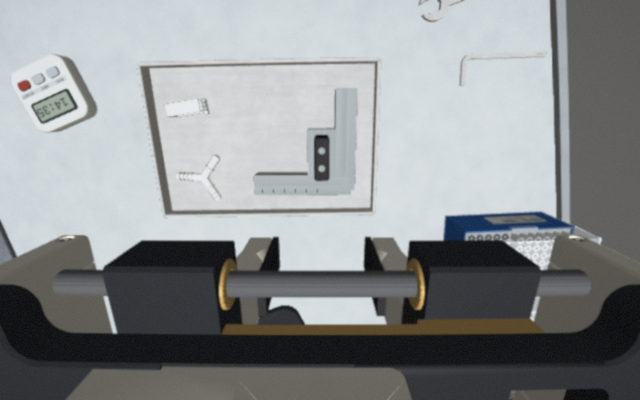

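View pics/t14c.png

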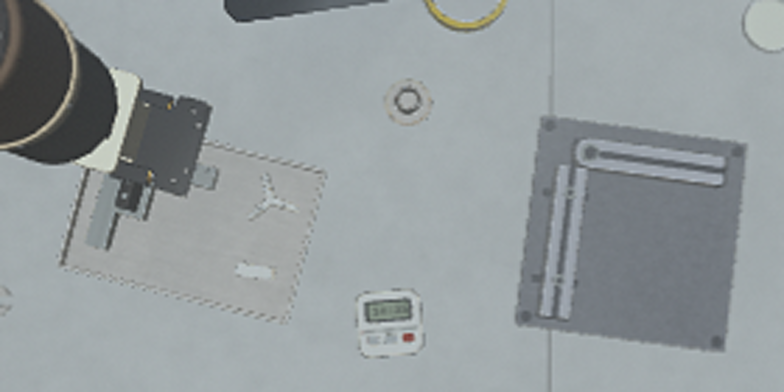

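The square lies flat in the tray with its bar at (321,158). The clamp, connector, timer and ferrule have not moved, and the rail reads square. Handing in.

```bash
python3 -c "
from plant import close_job
print(close_job())"
```

```text
the job is handed in; nothing more can be done
None
```

I squared the swinging rail, laid the square flat back in the tray about where it was found, and handed the job in at about 34 s of the 72 s allowed.

- **Pressing:** I took the square by its bar and pressed it first against the fixed rail, then against the swinging rail until it stopped. At the sampled readings the forces were about 9.3–10.6 N on both faces for over 2.5 s. The highest single-face reading was 10.6 N.
- **Rail angle:** in the last top view the swinging rail measures −6.93° and the two edges of the fixed rail −6.81° and −7.01°. That makes it square within about 0.1°.
- **Other objects:** the clamp, connector, timer and ferrule look untouched in the last pictures, and the gripper is clear of everything.

Three checks were less than perfect:
- While pressing, the tool tilted by about 0.6°. If the square tilted with it, the gap at the top of the faces would be around 0.2 mm, which I could not measure.
- On first entry the square touched the base plate lightly (about 8 N). I raised it 1 mm, but the readings suggest it still brushed the plate with about 2 N during the press.
- The first top-view position of the grip was about 6 mm off the wrist-camera one. I used the closer wrist view, and the grasp confirmed it.

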